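# Clear the clamp's throat and wind its jaw shut on the block

## Robot

A 6-joint arm with a two-finger parallel gripper is mounted at the origin on the work surface. World frame = base frame: x ahead of the robot, y to its left, z up, the work surface at z = 0. Lengths are in m, angles in rad, forces in N, time in s.
With the tool pointing down it reaches from about 0.25 to 0.775 m from the base axis. Payload 4 kg.
Tool frame: the origin (TCP) lies at the very end of the fingers, on their centre line; the grasp point (between the pads) lies 19 mm behind it (ctrl.tcp_to_grasp is the distance from the TCP to the grasp point, in m); y points along the fingers, z is the direction in which the jaws open and shut, and the axes are right-handed (so a half turn about y gives the same grasp; the last joint's range is limited). The gripper opens to 85 mm and grips with 20 to 120 N. Pads are 22 mm wide; open, the fingers measure 114 mm over their backs; the gripper's body (76 mm by 85 mm) begins 54 mm behind the grasp point. The pads swing forward as they close: fully open they stand 13 mm farther back than shut.
Start: joints at [-1.278, 0.087, 1.371, -0, 1.684, -0.103], TCP at [0.212, -0.507, 0.231] pointing down, gripper open.
Joint ranges: [-3.1, 3.1], [-0.76, 2.03], [0.27, 2.55], [-1.08, 4.22], [0.17, 2.65], [-2.57, 2.57]. Speed limits (rad/s): [2.79, 2.79, 3.14, 3.14, 3.14, 3.14].

## Interface

Orientations are given as [roll, pitch, yaw] about the fixed x, y, z axes, in that order (R = Rz(yaw) Ry(pitch) Rx(roll)).
In Python, from cell import ctrl gives the robot as it stands.
- The arm moves only by the tool apply_moves, never from a script. Its argument "deltas" is a list of rows, each a list of 6 numbers: the shift along the tool's x, y, z in cm, then the turn, a rotation vector about the tool's x, y, z in rad. A call has 1 to 12 rows; each row is the pose to reach, as a shift and turn from the pose measured when the call began, along the tool's axes at that moment; what a row does not reach only later rows make up. A row lasts 1/10 s, in which the tool goes at most 50 mm and 8.59 degrees, less where a joint would pass 70% of its speed; a pose out of reach is approached as far as the arm can. A call with a gripper value outside its range is refused whole. "hand" is the gripper command: -1 is shut, 1 is fully open, values between are in proportion, set as the call begins (left out, the last holds). The fingers move at their own pace and stop on an object; "squeeze" is the grip in N (left out, the last holds). Time passes only in rows, so rows that repeat a pose let the fingers close. It gives the time, the measured TCP pose, the force and the opening at its end, in the units of the state.
- ctrl.state(): the state, without advancing time (a new reading comes with each control period).
- ctrl.capture(name): name is "scene" or "top"; returns (picture, depth): 480x640x3 uint8, red, green, blue; 480x640 float32, m along the optical axis (not along the pixel's ray), 0 where there is no reading.
- ctrl.camera_params(name): a dict with "vertical_fov" (degrees; the focal length in pixels is half the picture's height over the tangent of half this angle, whatever the lens; pixels are square), "cx", "cy" (the principal point, pixels), "rvec" (rotation vector, rad) and "tvec" (3), from world to camera coordinates, as OpenCV has them. Camera axes: x right, y down, z forward; pixel columns grow to the right and rows downward; lengths in m; the calibration is good to about 2 mm. A picture is of the moment at which its call begins. camera_params takes no time and is no camera call.
- ctrl.close_job(): hands the job in, once; it reports no verdict.
The state is a dict: "time": time; "joint_positions": joint angles; "qd": joint speeds; "effort": joint torques, N m; "ee_pos": TCP position; "eef_rot": TCP orientation; "contact_force": force on the tool from outside, world axes, zero at the start; "wrist_torque": the same for the moment, N m; "grip_width": finger opening in m.
Only numpy, scipy, OpenCV 4.12 (cv2) and the standard library are available. Lean on these libraries where they do the work, as an engineer would, in place of code of your own. Each camera call takes 0.05 s, during which the arm holds its last target. There are 200 camera calls.

## Task

The spirit level has been left standing across the bench clamp, in front of the wooden block: lift it out and lay it inside the open grey tray without dropping it. Then hold the crank by its free-spinning grip and wind it round until the jaw presses the block square against the fence, with the sprung pad squeezed about half-way and never solid; let go and leave it clamped. Leave all the other things on the bench where they are.

Things in the scene. Friction and masses are not known exactly. Their poses are not given: they have to be found in the camera images.
- crank (a joint): Turn of the crank on top of the clamp's gearbox, rad; grows CLOCKWISE seen from above, which closes the jaw. At 0 the crank arm points along the clamp's +x. Starts between -2.6 and +2.6; stops at +20. Friction of 0.2 N m (4 N at the grip) holds it where it is left.
- jaw (a joint): Advance of the sliding jaw towards the fence, m; geared to the crank, 0.05 m per full turn (jaw = 0.00796 x crank angle in rad). With the block against the fence the pad just touches it at jaw = 0.128, is half squeezed at 0.138 and solid at 0.148.
- pad (a joint): Squeeze of the sprung pressure pad on the front of the jaw, m: 0 = springs fully out (a 20 mm gap between pad and jaw), 0.010 = half squeezed, 0.020 = squeezed solid. Springs: 2 N preload plus 1 N per mm.
- clamp: Bench clamp, fixed; origin at bench level. Bed 130 mm (x) by 380 mm (y from -210 to +170 mm), top 30 mm above the bench. Along its +y: grey gearbox 100 x 85 mm centred at y = -165, top 100 mm; sliding jaw 25 mm thick; sprung pad 12 mm thick; open throat; wooden block; fixed fence 25 mm thick. Jaw, pad and fence are 120 to 130 mm wide, tops 95 mm above the bench. Yaw within 0.3 rad.
- crank_axis (a point): Point on the crank's vertical turning axis, at the height of the middle of the grip (165 mm above the bench); axes as the clamp's.
- grip_mid (a point): Middle of the crank's upright, free-spinning black grip: a cylinder 26 mm across and 66 mm tall (130 to 196 mm above the bench), 55 mm from the crank's axis. Under it the flat steel crank arm, 22 mm wide, top 124 mm above the bench. As the grip spins on its pin, a hand can keep its own direction while going round.
- pad_face (a point): Middle of the pad's front (rubber) face, 64 mm above the bench; axes as the clamp's. The face looks along the clamp's +y.
- fence_face (a point): Middle of the fence's face that the block is pressed against, 62.5 mm above the bench, at the clamp's y = +145 mm; axes as the clamp's. The face looks along the clamp's -y.
- block_mid (a point): Centre of the wooden block standing on the bed in front of the fence: 100 mm (its x, about the clamp's x) by 60 mm (its y, about the clamp's y) by 65 mm tall, 0.25 to 0.5 kg. At the start up to 12 mm short of the fence and up to 0.1 rad askew; the closing jaw pushes it square against the fence.
- level_mid (a point): Centre of the short aluminium spirit level with black end caps: 180 mm long (its x), 24 mm wide (its y), 48 mm tall, 0.2 to 0.33 kg. It stands on edge across the clamp's bed, between pad and block, its length within 0.2 rad of the clamp's x, its centre 54 mm above the bench; at least 25 mm is free on either side of its middle.
- tray_in (a point): Centre of the inner floor of the open grey plastic tray, 5 mm above the bench; fixed; inside 230 mm (its x) by 120 mm (its y), walls 42 mm above the bench and 5 mm thick. It stands beside one end of the clamp, to the left or to the right of the robot; on the other side stands the closed case.
- case: closed flat black case with a yellow lid, 244 x 134 mm, 56 mm tall, fixed; origin at the centre of its underside. Bystander; nothing goes on it
- glue: amber glue bottle, round, 60 mm across and 170 mm tall, standing on the bench beside the far long side of the clamp; origin at the centre of its underside. Bystander
- tin: plain steel can, 72 mm across and 85 mm tall, standing on the bench beside the far long side of the clamp; origin at the centre of its underside. Bystander
- offcut: strip of plywood 150 x 45 x 22 mm lying flat on the bench on the robot's side of the clamp; origin at the centre of its underside, x along its length. Bystander
- tape: cardboard tape core lying flat on the bench on the robot's side of the clamp, a ring 90 mm across and 48 mm tall; origin at the centre of its underside. Bystander

How it is judged:
On the way, in this order (a step that is already met when the one before it is completed fails the run):
1. the spirit level lies in the tray, let go (x of level_mid in the frame of tray_in between -0.045 and 0.045 m and y of level_mid in the frame of tray_in between -0.055 and 0.055 m and z of level_mid in the frame of tray_in below 0.034 m and contact force between the fingers and level below 0.1 N), for 0.2 s.
2. the jaw is more than half-way to the block and being wound with the fingers on the crank's grip (value of joint jaw above 0.075 m and contact force between the fingers and grip above 0.5 N), for 0.1 s.
3. the block is clamped square against the fence, the pad squeezed about half-way (value of joint pad between 0.004 and 0.017 m and y of block_mid in the frame of fence_face above -0.034 m and angle between the y axis of block_mid and the y axis of fence_face, either way round below 0.06 rad and angle between block_mid's own z axis and vertical below 0.08 rad and x of block_mid in the frame of fence_face between -0.03 and 0.03 m), for 0.2 s.
At the end, for the whole second after the job is handed in: Level wholly in the tray, let go: centre within 45 mm along, 55 mm across, under 34 mm above its floor. Block upright (4.5 deg), square (3.4 deg), under 4 mm from the fence, middle within 30 mm of the fence's. Pad squeezed 4 to 17 of its 20 mm. Crank let go and still (all of step 1 and all of step 3 and velocity of joint crank between -0.1 and 0.1 rad/s and contact force between the fingers and grip below 0.1 N); the robot touches nothing.
It fails at once if the sprung pad is squeezed solid (over 19 mm) (value of joint pad above 0.019 m).
It fails at once if the spirit level is dropped (falls free faster than 0.75 m/s, about 30 mm) (linear speed of level above 0.75 m/s and contact force between the fingers and level below 0.05 N).
It fails at once if a bystander is moved by more than 30 mm (distance of any of glue, tin, offcut, tape from where it was at the start of the episode above 0.03 m).
It also fails if it takes over 72 s, if anything falls off the work surface, if the arm or the gripper's body presses on something with over 40 N, if the wrist force passes 120 N, or if a joint passes its speed limit or range.

## Working session

There is one attempt and no reset: what is moved stays moved. The work goes in short steps, Python scripts to look and compute and a tool call to move; the robot and the scene stay as the last step left them, time stands still between calls to the robot, and variables do not carry over. Pictures are saved under pics/ and viewed, about 8 in all and at most 12, crops included, and the job is handed in when it is done.

Besides the shell and the picture viewer there is one more tool, called as name(argument=value, ...), one argument or row to a line, values as JSON. apply_moves: Moves the arm, as the interface text tells. Its arguments: {"type":"object","properties":{"deltas":{"type":"array"},"hand":{"type":"number"},"squeeze":{"type":"number"}},"required":["deltas"]}

```bash
mkdir -p pics; cat > h.py <<'E'
import numpy as np, cv2
from cell import ctrl
def cloud(name):
    im,d=ctrl.capture(name); p=ctrl.camera_params(name)
    f=240/np.tan(np.radians(p['vertical_fov'])/2)
    v,u=np.mgrid[:480,:640]
    c=np.stack([(u-p['cx'])/f*d,(v-p['cy'])/f*d,d],-1)
    R=cv2.Rodrigues(np.array(p['rvec'],float))[0]
    w=(c-np.array(p['tvec']).ravel())@R
    w[d==0]=np.nan
    return im,w
def save(n,im): cv2.imwrite(f'pics/{n}.png',im[...,::-1])
E
python3 - <<'E'
from h import *
for n in('scene','top'):
    im,w=cloud(n); save(n+'0',im); np.savez(f'{n}0.npz',im=im,w=w)
    print(ctrl.camera_params(n))
print(ctrl.state(),ctrl.tcp_to_grasp)
E
```

```text
{'vertical_fov': 54.523769535055735, 'cx': 324.4705418016991, 'cy': 235.16089747268168, 'rvec': array([ 1.85327775,  1.36970144, -0.66372357]), 'tvec': array([-0.17830063, -0.23647685,  1.51163267])}
{'vertical_fov': 48.331010407051146, 'cx': 322.59622226469395, 'cy': 250.23247455062273, 'rvec': array([ 2.16694123, -2.12136655,  0.19284235]), 'tvec': array([-0.02006821,  0.58863539,  1.31497589])}
{'time': 0.1, 'joint_positions': array([-1.27808046e+00,  8.78885717e-02,  1.37213652e+00,  1.11702427e-05,
        1.68360620e+00, -1.03105662e-01]), 'qd': array([ 2.63388445e-04, -9.21807148e-04, -2.73280414e-03, -1.65482850e-03,
       -3.75276016e-05,  4.35033978e-04]), 'effort': array([ 2.45550473e-03, -3.53014147e+01, -3.14217496e+01, -1.36578678e-04,
        7.92278006e-03,  1.49725702e-05]), 'ee_pos': array([ 0.21192442, -0.50703344,  0.23023515]), 'eef_rot': array([-1.57282300e+00,  2.20865522e-04, -2.74577010e+00]), 'contact_force': array([-0.3648717 , -0.08834869,  0.54414806]), 'wrist_torque': array([ 0.04187116,  0.04965289, -0.02434041]), 'grip_width': 0.08543462473470638} 0.0187
```

View pics/top0.png

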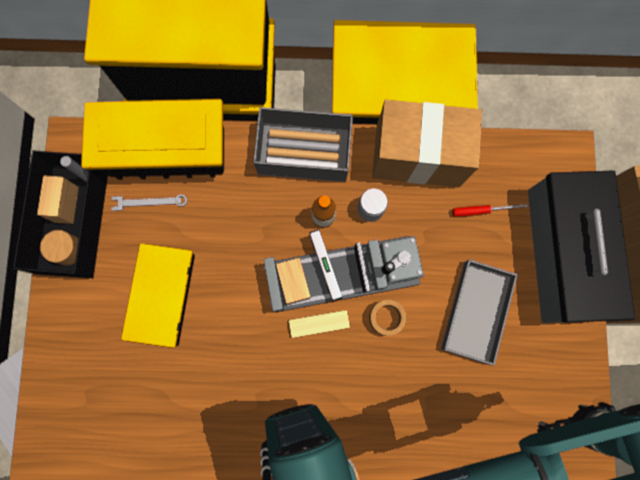

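View pics/scene0.png

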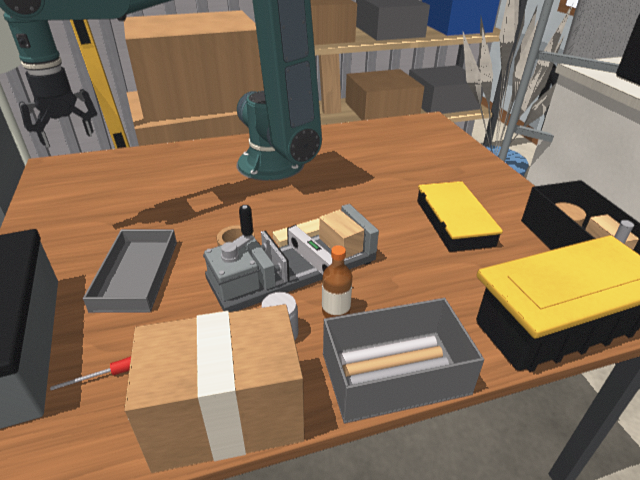

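The top view shows the gearbox at (400,260), grip about (390,267), level (325,265), block (292,282), fence (273,285), tray (480,312), glue (323,210) and tin (372,203). The tray is to the robot's right, beside the gearbox end.

```bash
python3 - <<'E'
from h import *
T=np.load('top0.npz'); w=T['w']; im=T['im'].astype(int)
def pts(u0,u1,v0,v1,z0,z1,m=None):
    q=w[v0:v1,u0:u1].reshape(-1,3); c=im[v0:v1,u0:u1].reshape(-1,3)
    k=(q[:,2]>z0)&(q[:,2]<z1)
    if m: k&=m(c)
    return q[k]
def rect(n,q):
    r=cv2.minAreaRect((q[:,:2]*1000).astype(np.float32)); print(n,len(q),np.round(r[0],1),np.round(r[1],1),round(r[2],1),'z',np.round(np.nanpercentile(q[:,2],[5,50,95]),4))
rect('gearbox',pts(370,430,230,300,.093,.106))
rect('fence',pts(260,285,250,315,.088,.102))
rect('level',pts(305,345,225,300,.07,.086))
rect('block',pts(270,315,250,310,.085,.103,lambda c:c[:,0]-c[:,2]>60))
rect('jaws',pts(345,376,235,300,.085,.1))
rect('bed',pts(255,430,225,320,.02,.25))
rect('trayrim',pts(435,525,250,370,.036,.048))
rect('trayfloor',pts(435,525,250,370,.001,.012,lambda c:abs(c[:,0]-c[:,2])<25))
rect('grip',pts(370,420,240,300,.18,.21))
rect('griphi',pts(370,420,240,300,.14,.21))
rect('arm',pts(370,420,240,300,.114,.13))
rect('glue',pts(300,345,185,232,.03,.2)); rect('tin',pts(355,392,185,225,.08,.095))
rect('tape',pts(365,410,295,340,.04,.055)); rect('offcut',pts(280,355,305,340,.015,.03))
# scene cam
S=np.load('scene0.npz'); w=S['w']; im=S['im'].astype(int)
rect('grip scene',pts(235,258,200,240,.135,.21)); rect('griptop scene',pts(235,258,200,240,.185,.21))
rect('level scene',pts(280,335,220,275,.07,.085))
a=T['im'][220:320,250:430]; save('crop',cv2.resize(a,None,fx=4,fy=4,interpolation=cv2.INTER_CUBIC))
E
```

```text
gearbox 1396 [ 559.5 -187. ] [118.4 117.3] 11.7 z [0.0939 0.0989 0.1038]
fence 708 [498.8 101.3] [129.7  48.9] 11.8 z [0.0905 0.0947 0.0989]
level 711 [538.3  12.4] [182.3  82.4] 20.4 z [0.0735 0.078  0.0825]
block 1003 [505.7  64.7] [100.5  59.8] 16.7 z [0.0904 0.0949 0.0994]
jaws 427 [ 547.  -122.9] [120.3  51.8] 11.4 z [0.0888 0.0942 0.098 ]
bed 8576 [538.8 -59.6] [245.  394.1] 0.9 z [0.026  0.0777 0.1041]
trayrim 653 [ 442.5 -410.7] [132.2 240.8] 73.7 z [0.0369 0.0413 0.0459]
trayfloor 3606 [ 443.  -409.2] [128.7 231.6] 74.1 z [0.0018 0.0058 0.0103]
grip 107 [ 531.8 -156.8] [23.1 25.6] 82.7 z [0.1857 0.1957 0.1997]
griphi 143 [ 531.  -156.6] [25.4 23.8] 23.8 z [0.1449 0.1942 0.1996]
arm 173 [ 552.  -182.7] [31.  78.1] 30.8 z [0.1211 0.1264 0.1295]
glue 599 [672.4  -7.9] [80.6 58.6] 1.4 z [0.0497 0.1149 0.1718]
tin 505 [ 711.1 -133.1] [64.3 63.4] 60.6 z [0.0814 0.0852 0.0895]
tape 507 [ 422.4 -173.7] [87.1 87.6] 1.1 z [0.043  0.0481 0.0522]
offcut 1098 [420.3   9.8] [ 82.  166.7] 10.5 z [0.0177 0.0222 0.0275]
grip scene 343 [ 534.1 -155.6] [25.6 25.3] 40.9 z [0.1384 0.1717 0.1941]
griptop scene 99 [ 533.7 -154.9] [22.8 25.3] 53.4 z [0.1866 0.1925 0.1959]
level scene 644 [540.4 -22. ] [112.  169.6] 69.2 z [0.0714 0.0755 0.0815]
```

View pics/crop.png

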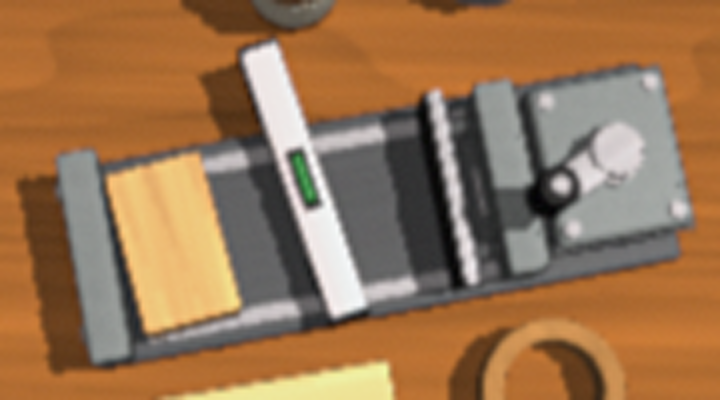

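The crop shows the level running from (262,45) to (345,315), the grip at about (553,187), and the crank boss at (620,145). I'll refine the yaws and the crank axis with clean masks, and compute the first move.

```bash
cat >> h.py <<'E'
def delta(target,yaw=None):
    """tool-frame delta (cm, rad about tool y) from measured pose to target, tool straight down"""
    from scipy.spatial.transform import Rotation as Ro
    s=ctrl.state(); R=Ro.from_euler('xyz',s['eef_rot'])
    Rt=Ro.from_euler('xyz',[-np.pi/2,0,s['eef_rot'][2] if yaw is None else yaw])
    return np.round(np.r_[R.inv().apply(np.array(target)-s['ee_pos'])*100,(R.inv()*Rt).as_rotvec()],3)
E
python3 - <<'E'
from h import *
T=np.load('top0.npz'); S=np.load('scene0.npz')
def comp(D,poly_u,z0,z1,m):
    u0,u1,v0,v1=poly_u; q=D['w'][v0:v1,u0:u1].reshape(-1,3); c=D['im'].astype(int)[v0:v1,u0:u1].reshape(-1,3)
    k=(q[:,2]>z0)&(q[:,2]<z1)&m(c); return q[k]
def rect(n,q):
    r=cv2.minAreaRect((q[:,:2]*1000).astype(np.float32)); xy=q[:,:2]-q[:,:2].mean(0)
    e=np.linalg.svd(xy,full_matrices=False)[2][0]; e=e*np.sign(e[0])
    print(n,len(q),np.round(r[0],1),np.round(r[1],1),round(r[2],1),'mean',np.round(q.mean(0)*1000,1),'pca',round(np.arctan2(e[1],e[0]),3))
white=lambda c:c.min(1)>150
rect('level',comp(T,(305,345,225,300),.07,.086,white))
rect('levelS',comp(S,(280,335,220,275),.072,.084,white))
grey=lambda c:(np.abs(c[:,0]-c[:,2])<30)
rect('fence',comp(T,(260,285,250,315),.088,.102,grey))
# crank axis: boss/bright arm, heights
W=T['w'];
b=comp(T,(390,415,245,275),.114,.16,white); rect('boss',b); print(np.percentile(b[:,2],[5,50,95]))
# gearbox, restricted in clamp coords
q=comp(T,(365,430,230,300),.095,.105,grey); yaw=.203
R=np.array([[np.cos(yaw),np.sin(yaw)],[-np.sin(yaw),np.cos(yaw)]])
c=q[:,:2]@R.T; print('gear clamp-rot coords pct',np.round(np.percentile(c,[1,3,50,97,99],axis=0)*1000,1))
f=comp(T,(260,285,250,315),.088,.102,grey)[:,:2]@R.T; print('fence',np.round(np.percentile(f,[1,3,50,97,99],axis=0)*1000,1))
for n,p in(('grip',(.5325,-.156)),):print(n,np.round(R@np.array(p)*1000,1))
print(delta([.538,.012,.16],-2.846))
E
```

```text
level 574 [549.1 -14.7] [174.1  23.4] 20.1 mean [548.4 -15.1  78.1] pca 0.349
levelS 388 [540.9 -16.1] [160.9  25.6] 20.3 mean [540.6 -17.6  75.3] pca 0.328
fence 541 [496.1 112.8] [129.1  25.1] 12.1 mean [495.1 112.4  94.7] pca 0.21
boss 186 [ 560.6 -195.9] [31.  45.9] 25.5 mean [ 559.8 -197.2  127.1] pca -0.869
[0.12228473 0.12707545 0.13171783]
gear clamp-rot coords pct [[ 456.6 -352.3]
 [ 462.3 -350.5]
 [ 516.  -304.1]
 [ 559.6 -239.5]
 [ 564.6 -215.5]]
fence [[445.6  -1.9]
 [448.1  -1.4]
 [507.3  10.2]
 [568.4  22.1]
 [571.6  22.7]]
grip [ 490.1 -260.2]
[-5.0097e+01  7.1060e+00 -3.5303e+01  2.0000e-03  1.0000e-01 -0.0000e+00]
```

```bash
python3 - <<'E'
from h import *
print(delta([.5485,-.0152,.23],-2.796)); print(delta([.5485,-.0152,.12],-2.796))
E
```

```text
[-5.0019e+01  1.0000e-01 -3.2403e+01  2.0000e-03  5.0000e-02 -0.0000e+00]
[-5.0016e+01  1.1100e+01 -3.2381e+01  2.0000e-03  5.0000e-02 -0.0000e+00]
```

apply_moves(
  deltas=[
    [-4,0,-2.6,0,0,0],
    [-8,0,-5.2,0,0,0],
    [-12,0,-7.8,0,0,0],
    [-16,0,-10.4,0,0,0],
    [-20,0,-13,0,0.05,0],
    [-24,0,-15.6,0,0.05,0],
    [-28,0,-18.2,0,0.05,0],
    [-32,0,-20.8,0,0.05,0],
    [-36,0,-23.4,0,0.05,0],
    [-40,0,-26,0,0.05,0],
    [-44,0,-28.6,0,0.05,0],
    [-48,0,-31.2,0,0.05,0],
  ],
  hand=0.08,
  squeeze=50,
)

```text
time: 1.3
ee_pos: [0.5351, -0.0322, 0.2305]
eef_rot: [-1.573, -0.001, -2.796]
contact_force: [0.5, -1.7, 0.2]
grip_width: 0.0464
```

```bash
python3 - <<'E'
from h import *
print(delta([.5485,-.0152,.12],-2.796)); s=ctrl.state(); print(s['ee_pos'],s['eef_rot'],s['joint_positions'],s['contact_force'])
E
```

```text
[-1.846e+00  1.105e+01 -1.118e+00  2.000e-03  0.000e+00  1.000e-03]
[ 0.53506029 -0.03217957  0.23048222] [-1.57292867e+00 -5.51164805e-04 -2.79556028e+00] [-1.66825917e-01  5.72016368e-02  1.40430364e+00  1.59736876e-03
  1.68161377e+00  1.05811406e+00] [ 0.48680573 -1.70468334  0.17476002]
```

apply_moves(
  deltas=[
    [-0.9,2,-0.6,0,0,0],
    [-1.85,4.5,-1.1,0,0,0],
    [-1.85,7,-1.1,0,0,0],
    [-1.85,9.5,-1.1,0,0,0],
    [-1.85,11.5,-1.1,0,0,0],
    [-1.85,13,-1.1,0,0,0],
    [-1.85,13,-1.1,0,0,0],
  ],
)

```text
time: 2.0
ee_pos: [0.5466, -0.0151, 0.0974]
eef_rot: [-1.576, -0.006, -2.796]
contact_force: [-0.1, 0.1, -0.0]
grip_width: 0.0461
```

```bash
python3 - <<'E'
from h import *
im,w=cloud('scene'); save('s1',cv2.resize(im[130:310,190:400],None,fx=3.3,fy=3.3,interpolation=cv2.INTER_CUBIC))
print(delta([.5485,-.0152,.040],-2.796))
E
```

```text
[-9.500e-02  5.925e+00  4.100e-02  3.000e-03  0.000e+00  3.000e-03]
```

View pics/s1.png

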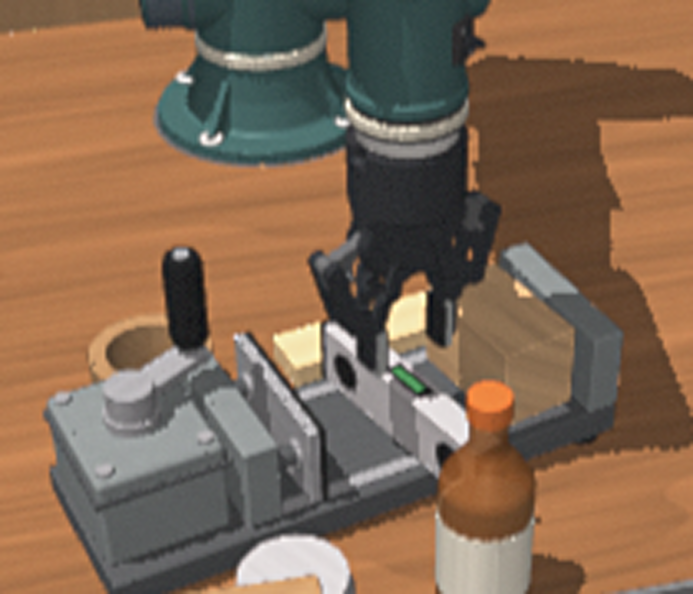

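The fingers straddle the level at crop (370,350) and (440,330), with clear space on both sides. I'll descend and grip.

apply_moves(
  deltas=[
    [-0.1,1.2,0,0,0,0],
    [-0.1,2.4,0,0,0,0],
    [-0.1,3.6,0,0,0,0],
    [-0.1,4.6,0,0,0,0],
    [-0.1,5.3,0,0,0,0],
    [-0.1,5.7,0,0,0,0],
    [-0.1,5.7,0,0,0,0],
  ],
)

```text
time: 2.75
ee_pos: [0.548, -0.0147, 0.0415]
eef_rot: [-1.575, -0.004, -2.796]
contact_force: [-0.0, 0.2, 0.2]
grip_width: 0.0461
```

apply_moves(
  deltas=[
    [0,0,0,0,0,0],
    [0,0,0,0,0,0],
    [0,0,0,0,0,0],
    [0,0,0,0,0,0],
    [0,0,0,0,0,0],
  ],
  hand=-1,
  squeeze=50,
)

```text
time: 3.25
ee_pos: [0.5485, -0.0146, 0.0421]
eef_rot: [-1.575, -0.003, -2.796]
contact_force: [-0.1, 1.5, 2.4]
grip_width: 0.0232
```

apply_moves(
  deltas=[
    [0,-1,0,0,0,0],
    [0,-3,0,0,0,0],
    [0,-5,0,0,0,0],
    [0,-8,0,0,0,0],
    [0,-11,0,0,0,0],
    [0,-14,0,0,0,0],
    [0,-17,0,0,0,0],
    [0,-19,0,0,0,0],
    [0,-20,0,0,0,0],
    [0,-20,0,0,0,0],
  ],
)

```text
time: 4.25
ee_pos: [0.5497, -0.0153, 0.2435]
eef_rot: [-1.573, -0.001, -2.796]
contact_force: [0.3, 1.0, -3.4]
grip_width: 0.0233
```

```bash
python3 - <<'E'
from h import *
s=ctrl.state(); print(s['ee_pos'],s['grip_width'],s['contact_force'])
print(delta([.443,-.410,.24],2.859))
E
```

```text
[ 0.54973709 -0.01532933  0.24354377] 0.023252171904904237 [ 0.3290356   1.02358643 -3.39706316]
[2.3421e+01 2.9600e-01 3.3512e+01 2.0000e-03 6.2800e-01 2.0000e-03]
```

apply_moves(
  deltas=[
    [1,0,1.4,0,0.03,0],
    [3,0,4.3,0,0.08,0],
    [5,0,7.2,0,0.14,0],
    [7.3,0,10.4,0,0.2,0],
    [9.6,0,13.7,0,0.26,0],
    [11.9,0,17,0,0.32,0],
    [14.2,0,20.3,0,0.38,0],
    [16.5,0,23.6,0,0.44,0],
    [18.8,0,26.9,0,0.5,0],
    [21,0,30,0,0.57,0],
    [22.6,0,32.3,0,0.628,0],
    [23.4,0,33.5,0,0.628,0],
  ],
)

```text
time: 5.45
ee_pos: [0.4414, -0.4115, 0.2399]
eef_rot: [-1.574, -0.007, 2.857]
contact_force: [0.2, 0.2, -2.5]
grip_width: 0.0237
```

```bash
python3 - <<'E'
from h import *
s=ctrl.state(); print(s['ee_pos'],s['grip_width'],s['contact_force'],s['joint_positions'])
print(delta([.443,-.410,.04],2.859))
E
```

```text
[ 0.44136204 -0.41153705  0.23991082] 0.02367718242614966 [ 0.23051839  0.16805582 -2.52462684] [-8.44021851e-01  2.11127351e-01  1.21369145e+00 -6.59270645e-04
  1.72418289e+00  1.01153763e+00]
[-2.460e-01  1.999e+01 -1.260e-01  3.000e-03 -2.000e-03  7.000e-03]
```

apply_moves(
  deltas=[
    [-0.1,2,0,0,0,0],
    [-0.2,5,-0.1,0,0,0],
    [-0.2,8,-0.1,0,0,0],
    [-0.2,11,-0.1,0,0,0],
    [-0.2,14,-0.1,0,0,0],
    [-0.2,17,-0.1,0,0,0],
    [-0.2,18,-0.1,0,0,0],
    [-0.2,18,-0.1,0,0,0],
  ],
)

```text
time: 6.25
ee_pos: [0.4414, -0.4081, 0.0568]
eef_rot: [-1.578, -0.012, 2.858]
contact_force: [-0.0, 0.4, -3.0]
grip_width: 0.0235
```

```bash
python3 - <<'E'
from h import *
s=ctrl.state(); print(s['ee_pos'],s['grip_width'],s['contact_force'])
im,w=cloud('scene'); save('s2',cv2.resize(im[190:330,50:210],None,fx=3.5,fy=3.5,interpolation=cv2.INTER_CUBIC))
E
```

```text
[ 0.44142239 -0.40806147  0.05683398] 0.023461547948605013 [-0.01024452  0.43400069 -3.03571324]
```

View pics/s2.png

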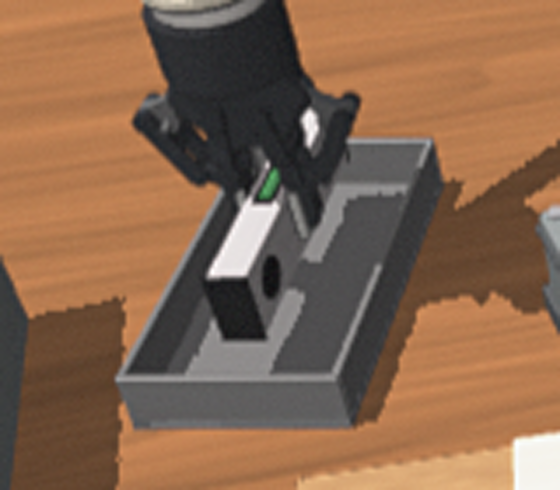

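The level at crop (245,260) is parallel to the tray and inside it. I'll lower it onto the floor.

apply_moves(
  deltas=[
    [0,1,0,0,0,0],
    [0,2,0,0,0,0],
    [0,2.8,0,0,0,0],
    [0,3.3,0,0,0,0],
    [0,3.6,0,0,0,0],
    [0,3.8,0,0,0,0],
    [0,3.95,0,0,0,0],
    [0,4.0,0,0,0,0],
    [0,4.0,0,0,0,0],
  ],
)

```text
time: 7.2
ee_pos: [0.4423, -0.4092, 0.0194]
eef_rot: [-1.575, -0.008, 2.858]
contact_force: [-0.3, -0.1, -2.8]
grip_width: 0.0231
```

apply_moves(
  deltas=[
    [0,0.1,0,0,0,0],
    [0,0.25,0,0,0,0],
    [0,0.35,0,0,0,0],
    [0,0.35,0,0,0,0],
  ],
)

```text
time: 7.6
ee_pos: [0.4425, -0.4095, 0.0171]
eef_rot: [-1.575, -0.007, 2.858]
contact_force: [-3.2, 3.1, 3.8]
grip_width: 0.0234
```

apply_moves(
  deltas=[
    [0,0,0,0,0,0],
    [0,0,0,0,0,0],
    [0,0,0,0,0,0],
    [0,0,0,0,0,0],
    [0,0,0,0,0,0],
  ],
  hand=0.1,
)

```text
time: 8.1
ee_pos: [0.4425, -0.4095, 0.017]
eef_rot: [-1.575, -0.007, 2.858]
contact_force: [0.2, -0.6, -0.1]
grip_width: 0.0471
```

apply_moves(
  deltas=[
    [0,-1,0,0,0,0],
    [0,-3,0,0,0,0],
    [0,-6,0,0,0,0],
    [0,-10,0,0,0,0],
    [0,-14,0,0,0,0],
    [0,-18,0,0,0,0],
    [0,-22,0,0,0,0],
    [0,-24,0,0,0,0],
    [0,-25,0,0,0,0],
  ],
)

```text
time: 9.0
ee_pos: [0.4445, -0.4116, 0.2714]
eef_rot: [-1.571, -0.002, 2.858]
contact_force: [-0.6, 0.8, 0.5]
grip_width: 0.0471
```

```bash
python3 - <<'E'
from h import *
im,w=cloud('scene'); 
m=np.zeros((480,640),bool); m[230:320,80:180]=1
m&=(im.min(2)>150)
q=w[m]; print(len(q),np.nanmedian(q,0)*1000,np.nanpercentile(q[:,2],[5,95]))
print(cv2.minAreaRect((q[np.isfinite(q[:,0])&(q[:,2]>.045)][:,:2]*1000).astype(np.float32)))
ax=np.array([.5615,-.203])
for yaw in (-2.8,):
    print(delta([.532,-.156,.27],yaw), delta([.532,-.156,.21],yaw))
s=ctrl.state();print(s['joint_positions'],s['grip_width'])
E
```

```text
489 [ 449.92325168 -412.83092029   50.3398197 ] [0.03865283 0.05241846]
((442.0942687988281, -408.0035705566406), (24.350961685180664, 174.8219451904297), 73.3127212524414)
[-1.2350e+00  1.4600e-01 -2.6989e+01  1.0000e-03 -6.2500e-01  1.0000e-03] [-1.2440e+00  6.1460e+00 -2.6987e+01  1.0000e-03 -6.2500e-01  1.0000e-03]
[-8.40186889e-01  2.10776425e-01  1.15232460e+00 -5.43528302e-04
  1.78000463e+00  1.01421276e+00] 0.04677140582180299
```

The level stands in the tray at (0.442,-0.408) with its top at 53 mm, as expected. Next is the crank grip; I'll turn the tool to yaw π so its axes line up with the world's.

```bash
python3 - <<'E'
from h import *
print(delta([.5325,-.156,.27],np.pi))
E
```

```text
[-1.2830e+00  1.4600e-01 -2.7003e+01  1.0000e-03 -2.8400e-01  2.0000e-03]
```

apply_moves(
  deltas=[
    [-0.2,0,-3,0,-0.05,0],
    [-0.4,0,-7,0,-0.12,0],
    [-0.6,0,-11,0,-0.2,0],
    [-0.8,0,-15,0,-0.284,0],
    [-1,0,-19,0,-0.284,0],
    [-1.2,0,-23,0,-0.284,0],
    [-1.28,0,-26,0,-0.284,0],
    [-1.28,0.1,-27,0,-0.284,0],
    [-1.28,0.1,-27,0,-0.284,0],
    [-1.28,0.1,-27,0,-0.284,0],
  ],
  hand=0.4,
)

```text
time: 10.05
ee_pos: [0.5319, -0.1567, 0.2694]
eef_rot: [-1.571, -0.003, 3.141]
contact_force: [0.4, -0.5, -0.3]
grip_width: 0.0595
```

```bash
python3 - <<'E'
from h import *
im,w=cloud('scene')
q=w[200:240,235:258].reshape(-1,3); c=im[200:240,235:258].reshape(-1,3).astype(int)
q=q[(q[:,2]>.135)&(q[:,2]<.2)&(c.max(1)<90)]
r=cv2.minAreaRect((q[:,:2]*1000).astype(np.float32));print(len(q),r)
print(ctrl.state()['ee_pos'],delta([.5325,-.156,.147],np.pi))
save('s3',cv2.resize(im[120:320,160:380],None,fx=3,fy=3))
E
```

```text
320 ((534.95751953125, -155.79876708984375), (23.77942657470703, 23.591930389404297), 24.512767791748047)
[ 0.5319731  -0.1571411   0.26971934] [-8.7000e-02  1.2272e+01 -1.0700e-01  1.0000e-03 -1.0000e-03  3.0000e-03]
```

View pics/s3.png

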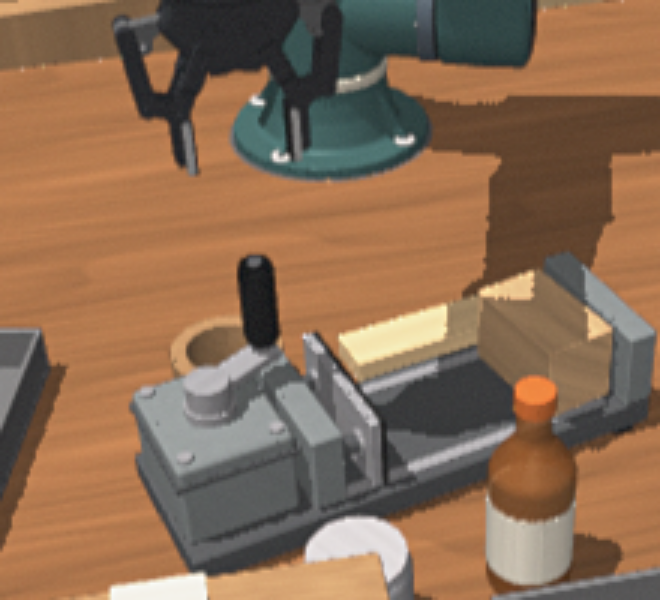

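The fingers, at crop (190,160) and (297,150), are above the grip at (258,300), and the throat is clear. I'll descend and grip.

apply_moves(
  deltas=[
    [-0.1,2.5,-0.1,0,0,0],
    [-0.1,5,-0.1,0,0,0],
    [-0.1,7.5,-0.1,0,0,0],
    [-0.1,9.5,-0.1,0,0,0],
    [-0.1,11,-0.1,0,0,0],
    [-0.1,12,-0.1,0,0,0],
    [-0.1,12.2,-0.1,0,0,0],
    [-0.1,12.2,-0.1,0,0,0],
  ],
)

```text
time: 10.9
ee_pos: [0.5328, -0.1565, 0.1481]
eef_rot: [-1.571, -0.002, 3.14]
contact_force: [-0.1, -1.3, 0.3]
grip_width: 0.0595
```

apply_moves(
  deltas=[
    [0,0,0,0,0,0],
    [0,0,0,0,0,0],
    [0,0,0,0,0,0],
    [0,0,0,0,0,0],
    [0,0,0,0,0,0],
  ],
  hand=-1,
  squeeze=40,
)

```text
time: 11.4
ee_pos: [0.5334, -0.1565, 0.1495]
eef_rot: [-1.571, -0.0, 3.14]
contact_force: [-1.0, 1.1, 6.0]
grip_width: 0.0252
```

```bash
cat >> h.py <<'E'
AX=np.array([.5615,-.203])
def arc(step,n,ax=AX,r=.055,ramp=()):
    s=ctrl.state(); p=s['ee_pos'][:2]; d=p-ax; a0=np.arctan2(d[1],d[0]); yaw=s['eef_rot'][2]
    print('t',s['time'],'p',s['ee_pos'],'r',np.hypot(*d),'crankmod',-(a0-.204),'F',s['contact_force'],'w',s['grip_width'])
    a=a0-np.cumsum([step*f for f in list(ramp)+[1]*(n-len(ramp))])
    t=ax+r*np.c_[np.cos(a),np.sin(a)]-p
    z=s['ee_pos'][2]
    X=t@[np.cos(yaw),np.sin(yaw)]*100; Z=t@[-np.sin(yaw),np.cos(yaw)]*100
    print([[round(x,1),round((z-.1475)*100,1),round(zz,1),0,0,0] for x,zz in zip(X,Z)])
E
python3 -c "
from h import *
arc(.2,12,ramp=(.3,.6))"
```

```text
t 11.4 p [ 0.53337828 -0.15646634  0.14945837] r 0.0543710655710801 crankmod -1.9103939963596546 F [-1.0483638   1.12521024  6.03019427] w 0.025162780352549707
[[np.float64(-0.3), np.float64(0.2), np.float64(-0.2), 0, 0, 0], [np.float64(-0.9), np.float64(0.2), np.float64(-0.5), 0, 0, 0], [np.float64(-1.9), np.float64(0.2), np.float64(-0.8), 0, 0, 0], [np.float64(-3.0), np.float64(0.2), np.float64(-0.8), 0, 0, 0], [np.float64(-4.1), np.float64(0.2), np.float64(-0.7), 0, 0, 0], [np.float64(-5.1), np.float64(0.2), np.float64(-0.3), 0, 0, 0], [np.float64(-6.1), np.float64(0.2), np.float64(0.2), 0, 0, 0], [np.float64(-6.9), np.float64(0.2), np.float64(1.0), 0, 0, 0], [np.float64(-7.5), np.float64(0.2), np.float64(1.8), 0, 0, 0], [np.float64(-8.0), np.float64(0.2), np.float64(2.8), 0, 0, 0], [np.float64(-8.3), np.float64(0.2), np.float64(3.9), 0, 0, 0], [np.float64(-8.3), np.float64(0.2), np.float64(5.0), 0, 0, 0]]
```

apply_moves(
  deltas=[
    [-0.3,0,-0.2,0,0,0],
    [-0.9,0,-0.5,0,0,0],
    [-1.9,0,-0.8,0,0,0],
    [-3.0,0,-0.8,0,0,0],
    [-4.1,0,-0.7,0,0,0],
    [-5.1,0,-0.3,0,0,0],
    [-6.1,0,0.2,0,0,0],
    [-6.9,0,1.0,0,0,0],
    [-7.5,0,1.8,0,0,0],
    [-8.0,0,2.8,0,0,0],
    [-8.3,0,3.9,0,0,0],
    [-8.3,0,5.0,0,0,0],
  ],
)

```text
time: 12.6
ee_pos: [0.6204, -0.2044, 0.1496]
eef_rot: [-1.574, 0.008, -3.14]
contact_force: [6.8, 4.5, 0.9]
grip_width: 0.0251
```

```bash
sed -i 's/round(x,1),/float(round(x,2)),/;s/round((z-.1475)\*100,1)/0/;s/round(zz,1)/float(round(zz,2))/' h.py; python3 -c "
from h import *
arc(.3,12)"
```

```text
t 12.6 p [ 0.62043689 -0.20437391  0.14960304] r 0.05895289857152126 crankmod 0.22730726277157054 F [6.76348664 4.48759233 0.89420272] w 0.025149612757925145
[[0.68, 0, 1.61, 0, 0, 0], [1.43, 0, 3.07, 0, 0, 0], [2.58, 0, 4.25, 0, 0, 0], [4.03, 0, 5.03, 0, 0, 0], [5.64, 0, 5.35, 0, 0, 0], [7.28, 0, 5.18, 0, 0, 0], [8.79, 0, 4.53, 0, 0, 0], [10.04, 0, 3.47, 0, 0, 0], [10.92, 0, 2.08, 0, 0, 0], [11.36, 0, 0.49, 0, 0, 0], [11.3, 0, -1.15, 0, 0, 0], [10.76, 0, -2.7, 0, 0, 0]]
```

```bash
sed -i 's/^AX=.*/AX=np.array([.566,-.2015])/' h.py; python3 -c "
from h import *
arc(.25,12)"
```

```text
t 12.6 p [ 0.62043689 -0.20437391  0.14960304] r 0.054512695651934055 crankmod 0.2567443968512102 F [6.76348664 4.48759233 0.89420272] w 0.025149612757925145
[[0.2, 0, 1.35, 0, 0, 0], [0.77, 0, 2.6, 0, 0, 0], [1.63, 0, 3.67, 0, 0, 0], [2.73, 0, 4.49, 0, 0, 0], [3.99, 0, 5.01, 0, 0, 0], [5.35, 0, 5.2, 0, 0, 0], [6.72, 0, 5.06, 0, 0, 0], [8.0, 0, 4.57, 0, 0, 0], [9.13, 0, 3.79, 0, 0, 0], [10.02, 0, 2.75, 0, 0, 0], [10.63, 0, 1.52, 0, 0, 0], [10.92, 0, 0.18, 0, 0, 0]]
```

apply_moves(
  deltas=[
    [0.2,0,1.3,0,0,0],
    [0.8,0,2.6,0,0,0],
    [1.6,0,3.7,0,0,0],
    [2.7,0,4.5,0,0,0],
    [4.0,0,5.0,0,0,0],
    [5.3,0,5.2,0,0,0],
    [6.7,0,5.1,0,0,0],
    [8.0,0,4.6,0,0,0],
    [9.1,0,3.8,0,0,0],
    [10.0,0,2.7,0,0,0],
    [10.6,0,1.5,0,0,0],
    [10.9,0,0.2,0,0,0],
  ],
)

```text
time: 13.8
ee_pos: [0.5111, -0.2076, 0.1495]
eef_rot: [-1.57, 0.008, -3.141]
contact_force: [1.8, -4.2, 4.2]
grip_width: 0.0252
```

```bash
python3 -c "
from h import *
arc(.25,12)"
```

```text
t 13.8 p [ 0.51106918 -0.20756273  0.14949074] r 0.05526438050527157 crankmod 3.2356672080073556 F [ 1.7565854  -4.21303884  4.19305577] w 0.025207882506440835
[[-0.05, 0, -1.37, 0, 0, 0], [-0.41, 0, -2.7, 0, 0, 0], [-1.08, 0, -3.89, 0, 0, 0], [-2.03, 0, -4.88, 0, 0, 0], [-3.2, 0, -5.6, 0, 0, 0], [-4.51, 0, -6.02, 0, 0, 0], [-5.87, 0, -6.09, 0, 0, 0], [-7.22, 0, -5.83, 0, 0, 0], [-8.46, 0, -5.24, 0, 0, 0], [-9.51, 0, -4.36, 0, 0, 0], [-10.32, 0, -3.25, 0, 0, 0], [-10.82, 0, -1.97, 0, 0, 0]]
```

apply_moves(
  deltas=[
    [0,0,-1.4,0,0,0],
    [-0.4,0,-2.7,0,0,0],
    [-1.1,0,-3.9,0,0,0],
    [-2.0,0,-4.9,0,0,0],
    [-3.2,0,-5.6,0,0,0],
    [-4.5,0,-6.0,0,0,0],
    [-5.9,0,-6.1,0,0,0],
    [-7.2,0,-5.8,0,0,0],
    [-8.5,0,-5.2,0,0,0],
    [-9.5,0,-4.4,0,0,0],
    [-10.3,0,-3.2,0,0,0],
    [-10.8,0,-2.0,0,0,0],
  ],
)

```text
time: 15.0
ee_pos: [0.6186, -0.1852, 0.1495]
eef_rot: [-1.575, 0.003, -3.14]
contact_force: [-6.9, 1.5, 6.6]
grip_width: 0.0248
```

```bash
python3 -c "
from h import *
arc(.25,12)"
```

```text
t 15.0 p [ 0.61855051 -0.18515067  0.14947281] r 0.055035048319040894 crankmod -0.09762402880817203 F [-6.91802233  1.50598158  6.63539409] w 0.024813763774145455
[[-0.24, 0, 1.35, 0, 0, 0], [-0.13, 0, 2.72, 0, 0, 0], [0.31, 0, 4.02, 0, 0, 0], [1.05, 0, 5.17, 0, 0, 0], [2.06, 0, 6.1, 0, 0, 0], [3.27, 0, 6.75, 0, 0, 0], [4.6, 0, 7.09, 0, 0, 0], [5.97, 0, 7.08, 0, 0, 0], [7.29, 0, 6.74, 0, 0, 0], [8.49, 0, 6.07, 0, 0, 0], [9.49, 0, 5.13, 0, 0, 0], [10.23, 0, 3.98, 0, 0, 0]]
```

apply_moves(
  deltas=[
    [-0.2,0,1.3,0,0,0],
    [-0.1,0,2.7,0,0,0],
    [0.3,0,4.0,0,0,0],
    [1.0,0,5.2,0,0,0],
    [2.1,0,6.1,0,0,0],
    [3.3,0,6.7,0,0,0],
    [4.6,0,7.1,0,0,0],
    [6.0,0,7.1,0,0,0],
    [7.3,0,6.7,0,0,0],
    [8.5,0,6.1,0,0,0],
    [9.5,0,5.1,0,0,0],
    [10.2,0,4.0,0,0,0],
  ],
)

```text
time: 16.2
ee_pos: [0.5164, -0.2257, 0.1495]
eef_rot: [-1.573, 0.005, -3.141]
contact_force: [4.8, -2.6, 4.2]
grip_width: 0.0251
```

```bash
python3 -c "
from h import *
arc(.25,12)"
```

```text
t 16.2 p [ 0.51641799 -0.22568046  0.14948113] r 0.055164035081496324 crankmod 2.89184459803973 F [ 4.79477956 -2.60143295  4.16185356] w 0.025105855243580978
[[0.43, 0, -1.31, 0, 0, 0], [0.53, 0, -2.67, 0, 0, 0], [0.3, 0, -4.02, 0, 0, 0], [-0.26, 0, -5.28, 0, 0, 0], [-1.12, 0, -6.35, 0, 0, 0], [-2.21, 0, -7.18, 0, 0, 0], [-3.47, 0, -7.71, 0, 0, 0], [-4.83, 0, -7.91, 0, 0, 0], [-6.19, 0, -7.77, 0, 0, 0], [-7.48, 0, -7.3, 0, 0, 0], [-8.61, 0, -6.53, 0, 0, 0], [-9.52, 0, -5.49, 0, 0, 0]]
```

apply_moves(
  deltas=[
    [0.4,0,-1.3,0,0,0],
    [0.5,0,-2.7,0,0,0],
    [0.3,0,-4.0,0,0,0],
    [-0.3,0,-5.3,0,0,0],
    [-1.1,0,-6.3,0,0,0],
    [-2.2,0,-7.2,0,0,0],
    [-3.5,0,-7.7,0,0,0],
    [-4.8,0,-7.9,0,0,0],
    [-6.2,0,-7.8,0,0,0],
    [-7.5,0,-7.3,0,0,0],
    [-8.6,0,-6.5,0,0,0],
    [-9.5,0,-5.5,0,0,0],
  ],
)

```text
time: 17.4
ee_pos: [0.6103, -0.1686, 0.1494]
eef_rot: [-1.577, -0.002, -3.139]
contact_force: [-7.4, -1.4, 7.3]
grip_width: 0.0257
```

```bash
python3 -c "
from h import *
arc(.2,12)"
```

```text
t 17.4 p [ 0.61032315 -0.1686142   0.14944387] r 0.05519074237285531 crankmod -0.4343326644486787 F [-7.44849829 -1.42894935  7.34226895] w 0.025675880035311374
[[-0.55, 0, 0.96, 0, 0, 0], [-0.91, 0, 1.99, 0, 0, 0], [-1.06, 0, 3.08, 0, 0, 0], [-0.99, 0, 4.18, 0, 0, 0], [-0.7, 0, 5.24, 0, 0, 0], [-0.21, 0, 6.22, 0, 0, 0], [0.47, 0, 7.08, 0, 0, 0], [1.3, 0, 7.8, 0, 0, 0], [2.26, 0, 8.33, 0, 0, 0], [3.31, 0, 8.66, 0, 0, 0], [4.4, 0, 8.78, 0, 0, 0], [5.49, 0, 8.68, 0, 0, 0]]
```

apply_moves(
  deltas=[
    [-0.5,0,1.0,0,0,0],
    [-0.9,0,2.0,0,0,0],
    [-1.1,0,3.1,0,0,0],
    [-1.0,0,4.2,0,0,0],
    [-0.7,0,5.2,0,0,0],
    [-0.2,0,6.2,0,0,0],
    [0.5,0,7.1,0,0,0],
    [1.3,0,7.8,0,0,0],
    [2.3,0,8.3,0,0,0],
    [3.3,0,8.7,0,0,0],
    [4.4,0,8.8,0,0,0],
    [5.5,0,8.7,0,0,0],
  ],
)

```text
time: 18.6
ee_pos: [0.5566, -0.2552, 0.1495]
eef_rot: [-1.577, 0.001, -3.139]
contact_force: [3.4, -0.4, 6.0]
grip_width: 0.0253
```

```bash
python3 -c "
from h import *
im,w=cloud('top'); save('t2',cv2.resize(im[220:320,250:430],None,fx=4,fy=4,interpolation=cv2.INTER_CUBIC))
arc(.15,12)"
```

```text
t 18.65 p [ 0.55470332 -0.25489447  0.14947661] r 0.054576413739471405 crankmod 1.9832919299849578 F [ 1.52585922 -0.55269716  5.16890938] w 0.02504296433930801
[[0.8, 0, -0.19, 0, 0, 0], [1.55, 0, -0.54, 0, 0, 0], [2.23, 0, -0.99, 0, 0, 0], [2.84, 0, -1.55, 0, 0, 0], [3.37, 0, -2.19, 0, 0, 0], [3.79, 0, -2.9, 0, 0, 0], [4.1, 0, -3.66, 0, 0, 0], [4.29, 0, -4.46, 0, 0, 0], [4.36, 0, -5.28, 0, 0, 0], [4.3, 0, -6.1, 0, 0, 0], [4.13, 0, -6.91, 0, 0, 0], [3.83, 0, -7.68, 0, 0, 0]]
```

View pics/t2.png

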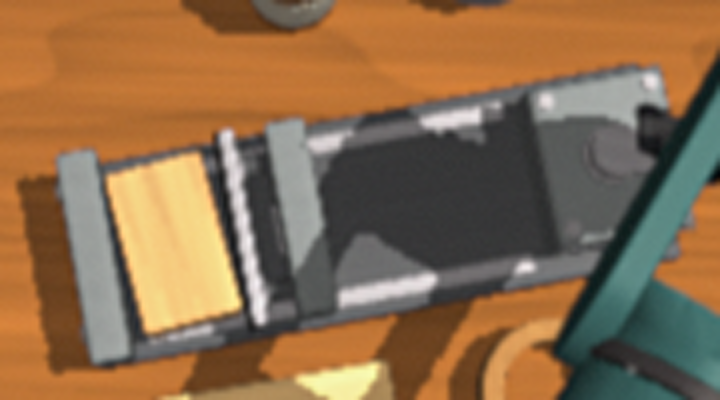

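The pad (crop x≈245) is just short of the block, whose right edge is at x≈240 at the bottom. That fits jaw ≈ 0.116. I'll continue slowly.

apply_moves(
  deltas=[
    [0.8,0,-0.2,0,0,0],
    [1.5,0,-0.5,0,0,0],
    [2.2,0,-1.0,0,0,0],
    [2.8,0,-1.5,0,0,0],
    [3.4,0,-2.2,0,0,0],
    [3.8,0,-2.9,0,0,0],
    [4.1,0,-3.7,0,0,0],
    [4.3,0,-4.5,0,0,0],
    [4.4,0,-5.3,0,0,0],
    [4.3,0,-6.1,0,0,0],
    [4.1,0,-6.9,0,0,0],
    [3.8,0,-7.7,0,0,0],
  ],
)

```text
time: 19.85
ee_pos: [0.5153, -0.1784, 0.1495]
eef_rot: [-1.576, -0.005, -3.14]
contact_force: [2.3, -5.8, 1.2]
grip_width: 0.0251
```

```bash
python3 -c "
from h import *
arc(.1,10)"
```

```text
t 19.85 p [ 0.51531859 -0.17837457  0.1495069 ] r 0.05570808236512505 crankmod -2.5095201694867018 F [ 2.28566892 -5.76969721  1.24070164] w 0.02512809507388541
[[-0.32, 0, -0.46, 0, 0, 0], [-0.62, 0, -0.92, 0, 0, 0], [-0.96, 0, -1.35, 0, 0, 0], [-1.35, 0, -1.74, 0, 0, 0], [-1.78, 0, -2.09, 0, 0, 0], [-2.23, 0, -2.39, 0, 0, 0], [-2.72, 0, -2.65, 0, 0, 0], [-3.22, 0, -2.86, 0, 0, 0], [-3.75, 0, -3.02, 0, 0, 0], [-4.29, 0, -3.12, 0, 0, 0]]
```

apply_moves(
  deltas=[
    [-0.3,0,-0.5,0,0,0],
    [-0.6,0,-0.9,0,0,0],
    [-1.0,0,-1.3,0,0,0],
    [-1.3,0,-1.7,0,0,0],
    [-1.8,0,-2.1,0,0,0],
    [-2.2,0,-2.4,0,0,0],
    [-2.7,0,-2.6,0,0,0],
    [-3.2,0,-2.9,0,0,0],
    [-3.7,0,-3.0,0,0,0],
    [-4.3,0,-3.1,0,0,0],
    [-4.3,0,-3.1,0,0,0],
    [-4.3,0,-3.1,0,0,0],
  ],
)

```text
time: 21.05
ee_pos: [0.5563, -0.1468, 0.1494]
eef_rot: [-1.576, -0.01, -3.14]
contact_force: [-2.8, -0.6, 5.8]
grip_width: 0.025
```

```bash
python3 - <<'E'
from h import *
arc(.1,2)
im,w=cloud('top'); im=im.astype(int)
yaw=.205;R=np.array([[np.cos(yaw),np.sin(yaw)],[-np.sin(yaw),np.cos(yaw)]])
def sub(u0,u1,v0,v1,z0,z1,m):
    q=w[v0:v1,u0:u1].reshape(-1,3);c=im[v0:v1,u0:u1].reshape(-1,3);q=q[(q[:,2]>z0)&(q[:,2]<z1)&m(c)];return q[:,:2]
b=sub(270,320,250,310,.085,.103,lambda c:c[:,0]-c[:,2]>50)
print('block',cv2.minAreaRect((b*1000).astype(np.float32)),np.round((b@R.T).mean(0)*1000,1))
g=sub(255,335,235,318,.088,.102,lambda c:abs(c[:,0]-c[:,2])<30)@R.T
h,e=np.histogram(g[:,1]*1000,np.arange(-110,30,3)); print(list(zip(e.astype(int).tolist(),h.tolist())))
save('t3',cv2.resize(im[220:320,250:430].astype(np.uint8),None,fx=4,fy=4,interpolation=cv2.INTER_CUBIC))
E
```

```text
t 21.05 p [ 0.55626747 -0.14675371  0.14941221] r 0.05560466083831825 crankmod -1.5427333994079444 F [-2.84226095 -0.59335949  5.79853533] w 0.024987841845132648
[[-0.56, 0, -0.01, 0, 0, 0], [-1.11, 0, -0.02, 0, 0, 0]]
block ((505.7630615234375, 71.23362731933594), (99.80755615234375, 61.48356628417969), 12.729748725891113) [508.9 -33.3]
[(-110, 57), (-107, 56), (-104, 59), (-101, 61), (-98, 59), (-95, 60), (-92, 58), (-89, 59), (-86, 19), (-83, 0), (-80, 0), (-77, 17), (-74, 61), (-71, 59), (-68, 57), (-65, 11), (-62, 0), (-59, 0), (-56, 0), (-53, 0), (-50, 0), (-47, 0), (-44, 0), (-41, 0), (-38, 0), (-35, 0), (-32, 0), (-29, 0), (-26, 0), (-23, 0), (-20, 0), (-17, 0), (-14, 0), (-11, 0), (-8, 0), (-5, 10), (-2, 65), (1, 66), (4, 62), (7, 66), (10, 66), (13, 63), (16, 64), (19, 60), (22, 2), (25, 0)]
```

View pics/t3.png

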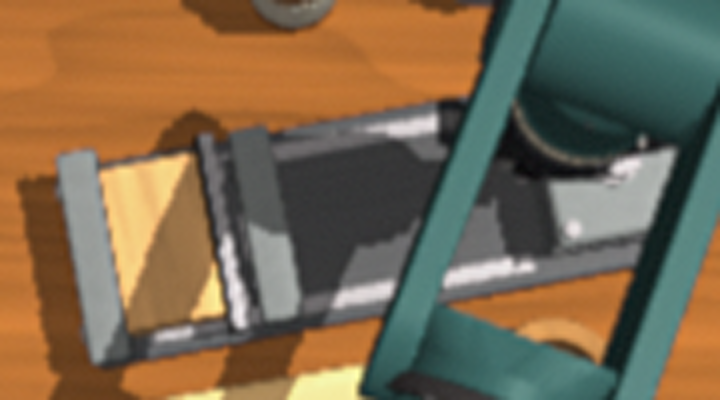

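Pad and jaw stand about 9 mm apart, which is roughly half squeezed. The block is square within 1° and touching the fence (crop x≈110). I'll let go and rise.

apply_moves(
  deltas=[
    [0,0,0,0,0,0],
    [0,0,0,0,0,0],
    [0,0,0,0,0,0],
    [0,0,0,0,0,0],
    [0,0,0,0,0,0],
  ],
  hand=0.4,
)

```text
time: 21.6
ee_pos: [0.556, -0.1465, 0.1489]
eef_rot: [-1.577, -0.011, -3.14]
contact_force: [-0.3, -0.1, -0.5]
grip_width: 0.0595
```

apply_moves(
  deltas=[
    [0,-1,0,0,0,0],
    [0,-3,0,0,0,0],
    [0,-6,0,0,0,0],
    [0,-9,0,0,0,0],
    [0,-12,0,0,0,0],
    [0,-14,0,0,0,0],
    [2,-15,0,0,0,0],
    [5,-15,0,0,0,0],
    [9,-15,2,0,0,0],
    [12,-15,4,0,0,0],
    [14,-15,6,0,0,0],
    [14,-15,6,0,0,0],
  ],
)

```text
time: 22.8
ee_pos: [0.4158, -0.2093, 0.3016]
eef_rot: [-1.575, -0.009, 3.139]
contact_force: [2.1, 0.6, -0.3]
grip_width: 0.0597
```

apply_moves(
  deltas=[
    [0,0,3,0,0,0],
    [0,0,7,0,0,0],
    [0,0,11,0,0,0],
    [0,0,13,0,0,0],
    [0,0,13,0,0,0],
    [0,0,13,0,0,0],
  ],
)

```text
time: 23.4
ee_pos: [0.4159, -0.3385, 0.3011]
eef_rot: [-1.576, -0.009, 3.14]
contact_force: [-0.4, 0.4, 0.2]
grip_width: 0.0597
```

```bash
python3 - <<'E'
from h import *
for n in('top','scene'):
    im,w=cloud(n)
    if n=='scene': save('s4',im); continue
    im=im.astype(int); yaw=.205;R=np.array([[np.cos(yaw),np.sin(yaw)],[-np.sin(yaw),np.cos(yaw)]])
    def sub(u0,u1,v0,v1,z0,z1,m):
        q=w[v0:v1,u0:u1].reshape(-1,3);c=im[v0:v1,u0:u1].reshape(-1,3);q=q[(q[:,2]>z0)&(q[:,2]<z1)&m(c)];return q[:,:2]
    A=lambda q:cv2.minAreaRect((q*1000).astype(np.float32))
    gr=lambda c:abs(c[:,0]-c[:,2])<30
    print('block',A(sub(270,320,250,310,.085,.103,lambda c:c[:,0]-c[:,2]>50)))
    print('fence',A(sub(260,285,250,315,.088,.102,gr)))
    g=sub(290,335,235,318,.088,.102,gr)@R.T; h,e=np.histogram(g[:,1]*1000,np.arange(-120,-55,2)); print(list(zip(e.tolist(),h.tolist())))
    print('grip',A(sub(365,425,230,300,.17,.21,lambda c:c[:,0]>-1)))
    print('glue',A(sub(300,345,185,232,.03,.2,lambda c:c[:,0]>-1)),'tin',A(sub(355,392,185,225,.08,.095,lambda c:c[:,0]>-1)))
    print('tape',A(sub(365,410,295,340,.04,.055,lambda c:c[:,0]>-1)),'offcut',A(sub(280,355,305,340,.015,.03,lambda c:c[:,0]>-1)))
print(ctrl.state())
E
```

```text
block ((510.8258972167969, 71.54642486572266), (110.15522003173828, 61.65956115722656), 11.932310104370117)
fence ((495.975830078125, 112.96824645996094), (128.33334350585938, 24.99332046508789), 12.174752235412598)
[(-120, 0), (-118, 0), (-116, 0), (-114, 0), (-112, 1), (-110, 38), (-108, 38), (-106, 40), (-104, 40), (-102, 40), (-100, 38), (-98, 38), (-96, 41), (-94, 41), (-92, 39), (-90, 39), (-88, 38), (-86, 21), (-84, 0), (-82, 0), (-80, 0), (-78, 0), (-76, 16), (-74, 40), (-72, 41), (-70, 39), (-68, 41), (-66, 22), (-64, 1), (-62, 0), (-60, 0), (-58, 0)]
grip ((554.0043334960938, -147.5736083984375), (24.07951545715332, 24.51891326904297), 45.92942810058594)
glue ((682.996826171875, -7.146278381347656), (59.34651565551758, 56.36280822753906), 84.14478302001953) tin ((711.4190063476562, -132.79832458496094), (63.835121154785156, 65.08232116699219), 89.85017395019531)
tape ((422.3951416015625, -173.7010040283203), (87.1711196899414, 88.12271118164062), 1.3903117179870605) offcut ((421.3182373046875, 9.907333374023438), (83.15570831298828, 166.48719787597656), 11.027162551879883)
{'time': 23.5, 'joint_positions': array([-0.78611043,  0.05977829,  1.26196929, -0.00315444,  1.82892848,
        0.78463385]), 'qd': array([ 0.00480542, -0.01031294,  0.00390969, -0.00428106, -0.00350585,
       -0.00261038]), 'effort': array([-3.75912627e-01, -3.34618199e+01, -3.13146472e+01, -3.24318884e-02,
        2.38273951e-02,  4.04703736e-03]), 'ee_pos': array([ 0.41602173, -0.33791517,  0.30161156]), 'eef_rot': array([-1.57506333, -0.00858053,  3.14087161]), 'contact_force': array([-0.04894316,  0.9287386 ,  0.20697466]), 'wrist_torque': array([ 0.00044294, -0.01505424,  0.01993197]), 'grip_width': 0.05983843666293011}
```

View pics/s4.png

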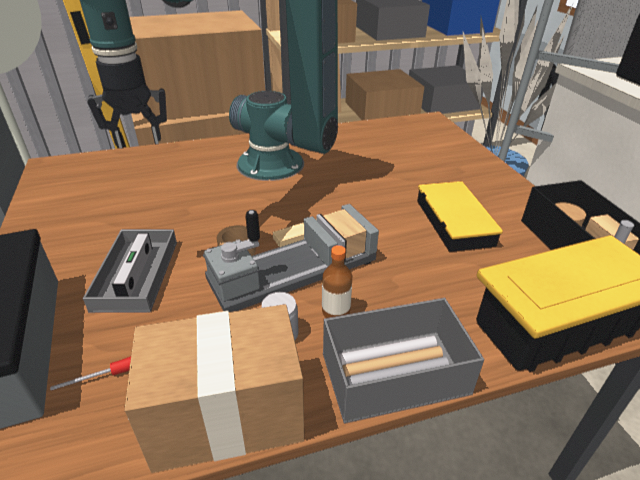

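The level is in the tray at (133,262), the block is clamped, the crank has stayed put and the bystanders are in place. I'll hand in.

```bash
python3 -c "
from cell import ctrl
print(ctrl.close_job())"
```

```text
the job is handed in; nothing more can be done
None
```

The spirit level is in the tray, and the block is clamped against the fence with the pad about half squeezed. The job was handed in at about 23.5 s of the 72 s allowed; no verdict was reported.

- **Level:** I lifted it out and set it standing on edge in the tray, let go. After release its centre measured about 1–2 mm from the tray's centre, with its top at 53 mm.
- **Clamping:** I wound the crank about 19.2 rad by its grip, to about 17.3 rad, which puts the jaw at about 0.138 m. After letting go, the pad-to-jaw gap was about 10 mm, so the pad is about half squeezed. The block was within about 0.5° of the fence's direction and touching it, and the grip had stayed where I left it.
- **Bystanders:** The tin, tape and offcut measured within about 1 mm of where they started.
- **Checks that disagreed:**
  - My first estimate of the crank axis was about 4 mm off; I corrected it after the first arc.
  - The glue bottle read 11 mm different from the start. I put that down to the first measurement including part of the level, since the arm never came near the bottle.
  - The last block measurement read 110 mm long instead of 100 mm, probably because it picked up the offcut or other stray pixels. An earlier one gave 99.8 mm.

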